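Put the hardness tester's kit back in its tray

ROBOT

A 7-joint arm with a two-finger parallel gripper is mounted at the origin on a cart in front of the work surface, level with it; the furniture and walls round the work are solid. World frame = base frame: x ahead of the robot, y to its left, z up, the work surface at z = 0. Lengths are in m, angles in rad, forces in N, time in s.
With the tool pointing down it reaches from about 0.4 to 0.85 m from the base axis. Payload 10.4 kg.
Tool frame: the origin (TCP) lies midway between the tips of the shut fingers; the grasp point (between the pads) lies 19 mm behind it; z points along the fingers, y is the line along which they close (so a half turn about z gives the same grasp; the last joint's range is limited). The gripper opens to 87 mm and grips with 3 to 60 N. Pads are 19 mm wide; open, the fingers measure 117 mm over their backs; the gripper's body (75 mm by 190 mm) begins 51 mm behind the grasp point.
Start: joints at [-1.195, 0.332, -0.065, 1.46, 0.022, 1.35, -0.088], TCP at [0.243, 0.576, 0.223] pointing down, gripper open.
Joint ranges: [-2.6, 2.6], [-0.5, 2.12], [-1.47, 1.34], [0.16, 2.42], [-1.27, 4.41], [0.06, 2.06], [-2.6, 2.6]. Speed limits (rad/s): [2.22, 2.22, 2.79, 2.79, 3.14, 3.14, 3.14].

INTERFACE

Orientations are given as a unit quaternion [x, y, z, w].
In Python, from bench import r gives the robot as it stands.
- The arm moves only by the tool move_arm, never from a script. Its argument "targets" is a list of rows, each a list of 3 entries, a list of its own where there are three numbers: the shift along the tool's x, y, z in cm, then the turn, a rotation vector about the tool's x, y, z in rad, then the opening in per cent of the stroke, from 0 (shut) to 100 (fully open). In form: [[[x, y, z], [wx, wy, wz], gripper], ...]. A call has 1 to 20 rows; each row shifts and turns the commanded pose from where the row before left it, along the tool's axes as they then stand; what a row does not reach is not made up. A row lasts 1/8 s, in which the tool goes at most 62.5 mm and 10.7 degrees, less where a joint would pass 70% of its speed; a pose out of reach is approached as far as the arm can. A call with a gripper value outside its range is refused whole. The fingers move at their own pace and stop on an object; "grip_force" is the grip in N (left out, the last holds). Time passes only in rows, so rows that do not move let the fingers close. It gives the time, the measured TCP pose, the force, the opening and the grip force at its end, in the units of the state.
- r.read_state(): the state, without advancing time (a new reading comes with each control period).
- r.camera(name): name is "scene" or "top" or "wrist"; returns a dict with "image" (400x640x3 uint8, blue, green, red), "vertical_fov" (degrees; the focal length in pixels is half the picture's height over the tangent of half this angle, whatever the lens; pixels are square), "cx", "cy" (the principal point, pixels), "k1" (the pictures are not rectified: a ray, as slopes to the right and down, at radius r is drawn at 1 + k1 r^2 times it, then the intrinsics apply), "cam_to_world" (4x4, takes a point from camera to world coordinates). Camera axes: x right, y down, z forward; pixel columns grow to the right and rows downward; lengths in m; the calibration is good to about 2 mm. A picture is of the moment at which its call begins. There is no depth.
- r.close_job(): hands the job in; it is judged then, once.
The state is a dict: "time": time; "joint_positions": joint angles; "joint_vel": joint speeds; "joint_torque": joint torques, N m; "ee_pos": TCP position; "eef_rot": TCP orientation; "ft_force": force on the tool from outside, world axes, zero at the start; "torque": the same for the moment, N m; "width": finger opening in m; "grip_force": force on a finger pad.
Only numpy, scipy, OpenCV 4.12 (cv2) and the standard library are available. Lean on these libraries where they do the work, as an engineer would, in place of code of your own. Each camera call takes 0.05 s, during which the arm holds its last target. There are 200 camera calls.

TASK

Put the hardness tester's three loose fittings back in the fitted wooden tray, each upright and flat on the tray inside its own raised nest: the round flat-topped anvil in the small round nest, the vee anvil with the round foot in the square nest, and the plain solid test disc in the large round nest. The hexagon nut, the spacer ring with a hole and the rectangular vee block look similar but do not belong to the kit: leave them lying where they are.

Things in the scene. Friction and masses are not known exactly. Their poses are not given: they have to be found in the camera images.
- tray: Fitted wooden tray on the bench, fixed, 312 x 112 mm outside. Floor 4 mm thick (top 4 mm above the bench); rim 6 mm wide, its top 8 mm above the bench. Origin: centre of its underside, at bench height; x along its length, z up. The three nests stand on its floor in a row along x, at -100, 0 and +100 mm, in changing order.
- small_round_nest: Small black round ring-shaped lip, fixed on the tray floor: inner diameter 58 mm, outer 70 mm, 4 mm high (top 8 mm above the bench); inside it is the bare tray floor. Origin: centre of the ring at the height of the tray floor, z up.
- square_nest: Black square lip, fixed on the tray floor: 64 x 64 mm inside, 76 x 76 mm outside, 4 mm high (top 8 mm above the bench); inside it is the bare tray floor. Origin: centre of the square at the height of the tray floor; x and y along its sides, z up.
- large_round_nest: Large black round ring-shaped lip, fixed on the tray floor: inner diameter 76 mm, outer 88 mm, 4 mm high (top 8 mm above the bench); inside it is the bare tray floor. Origin: centre of the ring at the height of the tray floor, z up.
- flat_anvil: Belongs in the small round nest. Small chromed flat-topped anvil, mushroom-shaped: round plain top 44 mm across, 18 mm high overall, narrower below the rim, about 0.1 kg. Stands upright on the bench. Origin: centre of its underside, z up.
- vee_anvil: Belongs in the square nest. Grey vee anvil: a round foot 49 mm across (up to 20 mm above its underside), and on it a block 30 mm (x) by 40 mm (y), with a vee groove in the top, to 36 mm overall height; about 0.3 kg. Stands upright on the bench. Origin: centre of its underside, z up. Can be gripped round the foot at any yaw.
- test_disc: Belongs in the large round nest. Plain solid round steel disc without a hole, pale, 60 mm across and 11 mm thick, about 0.25 kg, lying flat. Origin: centre of its underside, z up.
- hex_nut: Does not belong, leave alone. Loose hexagonal steel nut with a 24 mm through hole, 44 mm across flats, 18 mm high, lying flat. Origin: centre of its underside, z up.
- spacer_ring: Does not belong, leave alone. Loose steel ring 60 mm across with a 32 mm hole, 12 mm thick, lying flat. Origin: centre of its underside, z up.
- vee_block: Does not belong, leave alone. Loose rectangular steel vee block without a foot, 44 mm (x) by 56 mm (y), 34 mm high, with a vee groove along y in the top. Origin: centre of its underside, z up.
There are look-alikes about, which are no part of the job. What is shaped like the flat_anvil but red is not meant.

How it is judged:
At the end, for the whole second after the job is handed in: Flat anvil in the small round nest, vee anvil in the square one, test disc in the large round one: centres within 12 mm of the nest's, underside less than 3 mm above the tray floor, upright within 0.1 rad, at rest; hexagon nut, spacer ring and vee block within 20 mm of their starts (horizontal distance between flat_anvil and small_round_nest below 0.012 m and z of flat_anvil in the frame of small_round_nest below 0.003 m and angle between each of flat_anvil, vee_anvil, test_disc's own z axis and vertical below 0.1 rad and linear speed of each of flat_anvil, vee_anvil, test_disc below 0.02 m/s and horizontal distance between vee_anvil and square_nest below 0.012 m and z of vee_anvil in the frame of square_nest below 0.003 m and horizontal distance between test_disc and large_round_nest below 0.012 m and z of test_disc in the frame of large_round_nest below 0.003 m and distance of each of hex_nut, spacer_ring, vee_block from where it was at the start of the episode below 0.02 m); the robot touches nothing.
It fails at once if the hex nut is moved by more than 20 mm (distance of hex_nut from where it was at the start of the episode above 0.02 m).
It fails at once if the spacer ring is moved by more than 20 mm (distance of spacer_ring from where it was at the start of the episode above 0.02 m).
It fails at once if the vee block is moved by more than 20 mm (distance of vee_block from where it was at the start of the episode above 0.02 m).
It also fails if it takes over 80 s, if anything falls off the work surface, if the arm or the gripper's body presses on something with over 40 N, if the wrist force passes 120 N, or if a joint passes its speed limit or range.

## Working session

There is one attempt and no reset: what is moved stays moved. The work goes in short steps, Python scripts to look and compute and a tool call to move; the robot and the scene stay as the last step left them, time stands still between calls to the robot, and variables do not carry over. Pictures are saved under pics/ and viewed, at most 14 in all, crops included, and the job is handed in when it is done.

Besides the shell and the picture viewer there is one more tool, called after "Emit:" in YAML: its name, and indented under it one key for each argument. move_arm: Moves the arm, as the interface text tells. Its arguments: {"type":"object","properties":{"targets":{"type":"array"},"grip_force":{"type":"number"}},"required":["targets"]}

```bash
mkdir -p pics; cat > h.py <<'E'
import numpy as np, cv2
from bench import r
from scipy.spatial.transform import Rotation as R
def snap(name,fn):
    c=r.camera(name); cv2.imwrite('pics/'+fn,c['image']); 
    np.save('pics/'+fn+'.npy',{k:v for k,v in c.items() if k!='image'},allow_pickle=True); return c
def load(fn): return np.load('pics/'+fn+'.npy',allow_pickle=True).item()
def pix(c,u,v,z):
    f=200/np.tan(np.radians(c['vertical_fov'])/2)
    d=np.array([(u-c['cx'])/f,(v-c['cy'])/f]); s=d.copy()
    for _ in range(20): s=d/(1+c['k1']*(s@s))
    T=np.array(c['cam_to_world']); w=T[:3,:3]@np.array([s[0],s[1],1]); o=T[:3,3]
    return (o+w*(z-o[2])/w[2])[:3]
E
python3 - <<'E'
from h import *
for n in('top','scene'):
    c=snap(n,n+'1.png'); print(n,c['vertical_fov'],c['k1'],np.round(c['cam_to_world'],3).tolist())
s=r.read_state(); print(s)
E
```

```text
top 53.531712513081686 -0.005353222589095617 [[-0.005, -0.991, 0.137, 0.394], [-1.0, 0.005, -0.001, -0.133], [0.001, -0.137, -0.991, 1.227], [0.0, 0.0, 0.0, 1.0]]
scene 47.57042341777993 -0.019026860097592663 [[-0.589, -0.42, 0.691, -0.278], [-0.808, 0.312, -0.5, 0.475], [-0.006, -0.852, -0.523, 0.638], [0.0, 0.0, 0.0, 1.0]]
{'time': 0.1, 'joint_positions': array([-1.19461399,  0.3327536 , -0.064685  ,  1.46081466,  0.02161503,
        1.34990179, -0.08850422]), 'joint_vel': array([ 0.00135807, -0.00050586, -0.00023484, -0.00157625, -0.00106939,
        0.00122365,  0.0008678 ]), 'joint_torque': array([ 8.27910098e-04, -6.24532413e+01,  2.38537474e-02, -3.90722358e+01,
       -6.16881251e-02,  3.64258233e-02,  5.39734776e-05]), 'ee_pos': array([0.24257408, 0.5756523 , 0.22188824]), 'eef_rot': array([ 1.98070986e-01,  9.80187500e-01, -5.85233178e-04, -8.11851005e-05]), 'ft_force': array([ 0.09614202, -0.62911848, -0.57856113]), 'torque': array([ 0.09959195, -0.04357576, -0.01528705]), 'grip_force': 0.0, 'width': 0.08695568646386093}
```

View pics/top1.png

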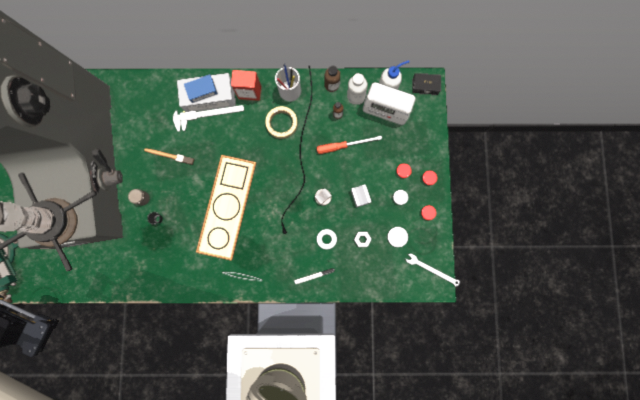

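View pics/scene1.png

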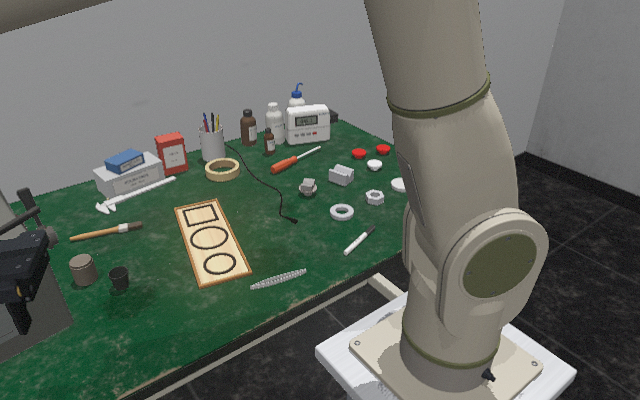

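The top view shows the tray with its square nest at (235,176), large nest at (226,207) and small nest at (218,238). The vee anvil is near (323,197), the chromed flat anvil (400,197) and the disc (397,237). The nut (363,240), ring (327,239) and vee block (361,196) are to be left alone. Next I'll enlarge the view for measurement.

```bash
python3 - <<'E'
from h import *
im=cv2.imread('pics/top1.png')
a=cv2.resize(im[150:265,190:270],None,fx=5,fy=5,interpolation=cv2.INTER_CUBIC)
b=cv2.resize(im[160:260,300:450],None,fx=5,fy=5,interpolation=cv2.INTER_CUBIC)
cv2.imwrite('pics/a.png',a);cv2.imwrite('pics/b.png',b)
E
```

```text
(no output)
```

View pics/a.png

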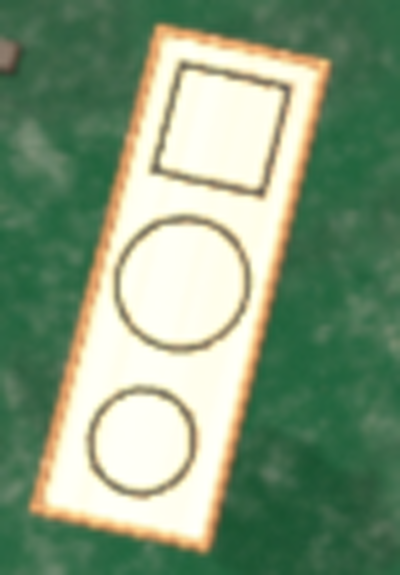

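View pics/b.png

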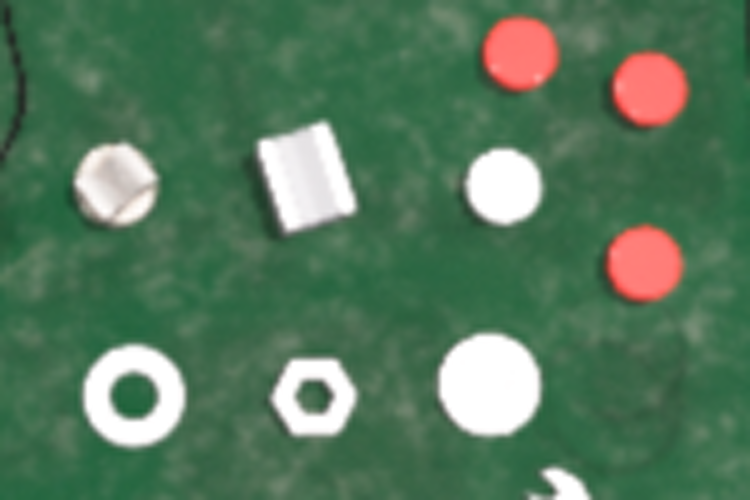

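Crop a: the nest centres are square (222,128), large (183,283) and small (142,440). Crop b: vee anvil foot (117,186), flat anvil (503,187), disc (490,385), with the red look-alikes next to the flat anvil.

```bash
python3 - <<'E'
from h import *
c=load('top1.png')
for n,o,u,v,z in[('sq',(190,150),222,128,.008),('lg',(190,150),183,283,.008),('sm',(190,150),142,440,.008),
 ('vee',(300,160),117,186,.02),('flat',(300,160),503,187,.018),('disc',(300,160),490,385,.011),('nut',(300,160),314,397,.018),('ring',(300,160),134,395,.012),('vblock',(300,160),306,179,.034),('red1',(300,160),521,54,.018),('red2',(300,160),645,264,.018)]:
    p=pix(c,o[0]+u/5-.4,o[1]+v/5-.4,z); print(n,p.round(4))
s=r.read_state(); print(R.from_quat(s['eef_rot']).as_matrix().round(3))
E
```

```text
sq [0.6352 0.1498 0.008 ]
lg [0.5377 0.1714 0.008 ]
sm [0.4411 0.1937 0.008 ]
vee [ 0.564  -0.1283  0.02  ]
flat [ 0.5625 -0.3661  0.018 ]
disc [ 0.4413 -0.3557  0.011 ]
nut [ 0.4343 -0.2473  0.018 ]
ring [ 0.4363 -0.1381  0.012 ]
vblock [ 0.5657 -0.2433  0.034 ]
red1 [ 0.6459 -0.3799  0.018 ]
red2 [ 0.5144 -0.4517  0.018 ]
[[-0.922  0.388 -0.   ]
 [ 0.388  0.922 -0.001]
 [-0.    -0.001 -1.   ]]
```

Emit:
move_arm:
  targets:
    - [[0,0,0],[0,0,-0.133],100]
    - [[0,0,0],[0,0,-0.133],100]
    - [[0,0,0],[0,0,-0.133],100]
    - [[-2.1,-4.7,0],[0,0,0],100]
    - [[-2.1,-4.7,0],[0,0,0],100]
    - [[-2.1,-4.7,0],[0,0,0],100]
    - [[-2.1,-4.7,0],[0,0,0],100]
    - [[-2.1,-4.7,0],[0,0,0],100]
    - [[-2.1,-4.7,0],[0,0,0],100]
    - [[-2.1,-4.7,0],[0,0,0],100]
    - [[-2.1,-4.7,0],[0,0,0],100]
    - [[-2.1,-4.7,0],[0,0,0],100]
    - [[-2.1,-4.7,0],[0,0,0],100]
    - [[-2.1,-4.7,0],[0,0,0],100]
    - [[-2.1,-4.7,0],[0,0,0],100]
    - [[-2.1,-4.7,0],[0,0,0],100]
    - [[-2.1,-4.7,0],[0,0,0],100]
    - [[-2.1,-4.7,0],[0,0,0],100]
    - [[0,0,0],[0,0,0],100]
  grip_force: 30

```text
time: 2.48
ee_pos: [0.5577, -0.1333, 0.2219]
eef_rot: [0.003, 1.0, -0.001, -0.001]
ft_force: [0.3, -0.1, 0.8]
width: 0.0872
grip_force: 0.0
```

```bash
cat > st.py <<'E'
from h import *
s=r.read_state(); M=R.from_quat(s['eef_rot']).as_matrix()
print('t',s['time'],s['ee_pos'].round(4),'w',round(s['width'],4),'q',s['joint_positions'].round(2)); print(M.round(3).tolist())
E
cat > wr.py <<'E'
import sys
from st import *
c=snap('wrist',sys.argv[1]); print(np.round(c['cam_to_world'],3).tolist())
E
python3 wr.py w1.png
```

```text
t 2.475 [ 0.5577 -0.1333  0.2219] w 0.0872 q [-0.32  0.23  0.55  1.63 -0.12  1.32  1.82]
[[-1.0, 0.006, -0.001], [0.006, 1.0, -0.002], [0.001, -0.002, -1.0]]
[[0.005, 0.969, 0.246, 0.491], [1.0, -0.005, -0.003, -0.132], [-0.002, 0.246, -0.969, 0.384], [0.0, 0.0, 0.0, 1.0]]
```

View pics/w1.png

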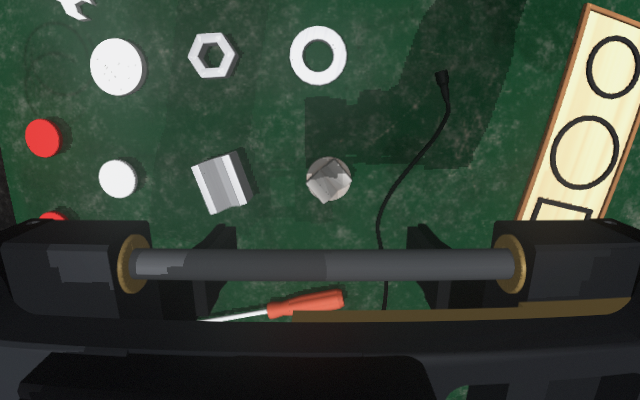

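The wrist view agrees with the top view: vee anvil about (329,180), flat anvil (118,179), disc (118,67), small nest (613,67), large nest (585,153). I'll compare positions between the two.

```bash
python3 - <<'E'
from h import *
c=load('w1.png')
for n,u,v,z in[('lg',585,153,.008),('sm',613,67,.008),('flat',118,179,.018),('disc',118,67,.011),('ring',318,55,.012)]:
    print(n,pix(c,u,v,z).round(4))
im=cv2.imread('pics/w1.png')
cv2.imwrite('pics/wc.png',cv2.resize(im[145:215,290:370],None,fx=7,fy=7,interpolation=cv2.INTER_CUBIC))
E
```

```text
lg [0.5371 0.1738 0.008 ]
sm [0.4398 0.1942 0.008 ]
flat [ 0.5636 -0.3625  0.018 ]
disc [ 0.4423 -0.3504  0.011 ]
ring [ 0.4356 -0.1355  0.012 ]
```

View pics/wc.png

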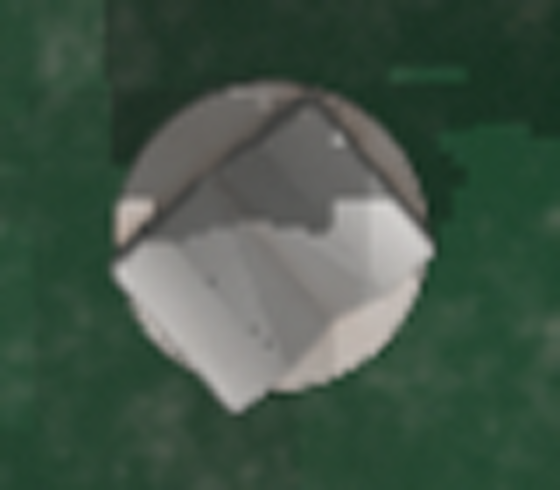

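Emit:
move_arm:
  targets:
    - [[-0.6,0.7,0],[0,0,0],100]
    - [[0,0,0],[0,0,0.172],100]
    - [[0,0,0],[0,0,0.172],100]
    - [[0,0,0],[0,0,0.172],100]
    - [[0,0,0],[0,0,0.172],100]
    - [[0,0,0],[0,0,0.172],100]
    - [[0,0,4.5],[0,0,0],100]
    - [[0,0,4.5],[0,0,0],100]
    - [[0,0,4.5],[0,0,0],100]
    - [[0,0,3],[0,0,0],100]
    - [[0,0,0],[0,0,0],100]
    - [[0,0,0],[0,0,0],100]

```text
time: 4.03
ee_pos: [0.5648, -0.1211, 0.0589]
eef_rot: [0.416, 0.909, 0.001, 0.001]
ft_force: [-0.2, 0.1, 0.1]
width: 0.0869
grip_force: 0.0
```

```bash
python3 wr.py w2.png
```

```text
t 4.025 [ 0.5648 -0.1211  0.0589] w 0.0869 q [-0.36  0.42  0.6   1.8  -0.28  1.01  1.06]
[[-0.654, 0.757, 0.002], [0.757, 0.654, 0.0], [-0.001, 0.001, -1.0]]
[[0.757, 0.633, 0.163, 0.52], [0.654, -0.734, -0.186, -0.07], [0.002, 0.247, -0.969, 0.221], [0.0, 0.0, 0.0, 1.0]]
```

View pics/w2.png

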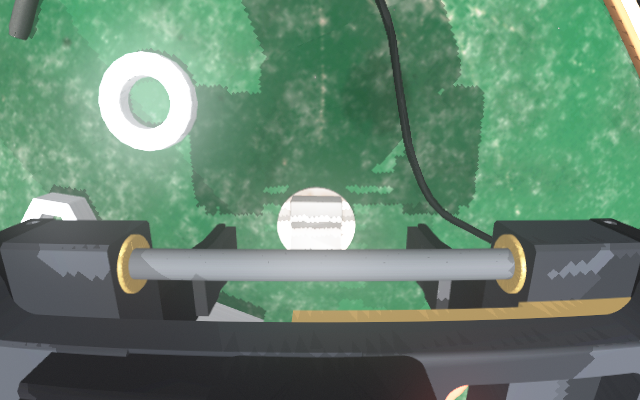

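The vee anvil sits between the fingers, foot centre about (316,226), nearly centred. I'll trim slightly, go down and grip.

Emit:
move_arm:
  targets:
    - [[-0.3,-0.3,0],[0,0,0],100]
    - [[0,0,2.5],[0,0,0],100]
    - [[0,0,2.6],[0,0,0],100]
    - [[0,0,0],[0,0,0],100]
    - [[0,0,0],[0,0,0],30]
    - [[0,0,0],[0,0,0],30]
    - [[0,0,0],[0,0,0],30]
    - [[0,0,0],[0,0,0],30]
    - [[0,0,0],[0,0,0],30]
    - [[0,0,0],[0,0,0],30]
  grip_force: 40

```text
time: 5.32
ee_pos: [0.5639, -0.1259, 0.0067]
eef_rot: [0.417, 0.909, 0.0, 0.0]
ft_force: [1.6, 1.3, 1.2]
width: 0.0455
grip_force: 40.0
```

Emit:
move_arm:
  targets:
    - [[0,0,-3],[0,0,0],30]
    - [[0,0,-4],[0,0,0],30]
    - [[0,0,0],[0,0,0],30]

```text
time: 5.7
ee_pos: [0.5649, -0.1267, 0.0787]
eef_rot: [0.417, 0.909, 0.001, 0.002]
ft_force: [-0.3, -0.7, -4.1]
width: 0.0458
grip_force: 40.0
```

```bash
python3 wr.py w3.png; python3 -c "
from h import *
snap('scene','s3.png')
im=cv2.imread('pics/s3.png')[100:300,200:440]; w=cv2.imread('pics/w3.png')[130:290,200:440]
cv2.imwrite('pics/c3.png',np.vstack([im,w])[:, :].repeat(1,0)) 
cv2.imwrite('pics/c3.png',np.hstack([cv2.resize(im,(400,333)),cv2.resize(w,(400,267))[:].copy() if 0 else cv2.resize(w,(400,333))]))"
```

```text
t 5.7 [ 0.5649 -0.1267  0.0787] w 0.0458 q [-0.36  0.4   0.62  1.78 -0.26  1.04  1.06]
[[-0.652, 0.758, 0.004], [0.758, 0.652, -0.0], [-0.003, 0.003, -1.0]]
[[0.758, 0.631, 0.165, 0.52], [0.653, -0.734, -0.187, -0.075], [0.003, 0.249, -0.968, 0.241], [0.0, 0.0, 0.0, 1.0]]
```

View pics/c3.png

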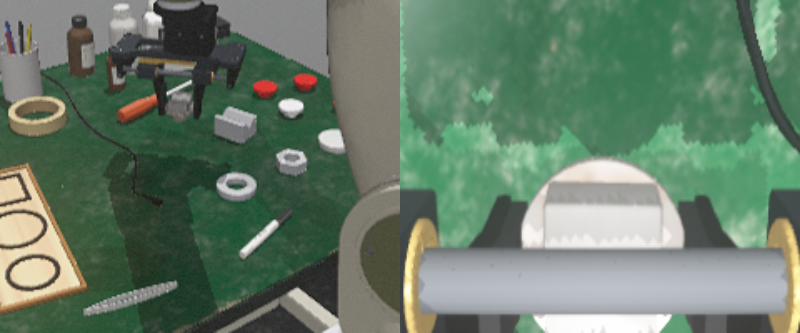

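The vee anvil is held upright and off the bench. The foot centre is near (321,248) in the wrist picture, so I'll work out its offset from the TCP.

```bash
python3 - <<'E'
from h import *
c=load('w3.png')
for u,v in((321,248),(321,206)): print(pix(c,u,v,.092).round(4))
E
```

```text
[ 0.5624 -0.1233  0.092 ]
[ 0.5489 -0.1077  0.092 ]
```

Emit:
move_arm:
  targets:
    - [[0,0,-1],[0,0,-0.172],30]
    - [[0,0,-1],[0,0,-0.172],30]
    - [[0,0,-1],[0,0,-0.172],30]
    - [[0,0,-1],[0,0,-0.172],30]
    - [[0,0,-1],[0,0,-0.172],30]
    - [[-1.1,4.6,0],[0,0,0],30]
    - [[-1.1,4.6,0],[0,0,0],30]
    - [[-1.1,4.6,0],[0,0,0],30]
    - [[-1.1,4.6,0],[0,0,0],30]
    - [[-1.1,4.6,0],[0,0,0],30]
    - [[-1.1,4.6,0],[0,0,0],30]
    - [[0,0,4],[0,0,0],30]
    - [[0,0,3],[0,0,0],30]
    - [[0,0,0],[0,0,0],30]
    - [[0,0,0],[0,0,0],30]

```text
time: 7.68
ee_pos: [0.6297, 0.1497, 0.0569]
eef_rot: [0.0, 1.0, 0.0, -0.0]
ft_force: [0.7, -0.2, -3.4]
width: 0.0454
grip_force: 40.0
```

```bash
python3 wr.py w4.png
```

```text
t 7.675 [0.6297 0.1497 0.0569] w 0.0454 q [-0.56  0.53  0.34  1.59 -0.19  1.06  1.4 ]
[[-1.0, 0.0, -0.0], [0.0, 1.0, 0.0], [0.0, 0.0, -1.0]]
[[-0.0, 0.969, 0.247, 0.562], [1.0, 0.0, 0.0, 0.15], [0.0, 0.247, -0.969, 0.219], [0.0, 0.0, 0.0, 1.0]]
```

View pics/w4.png

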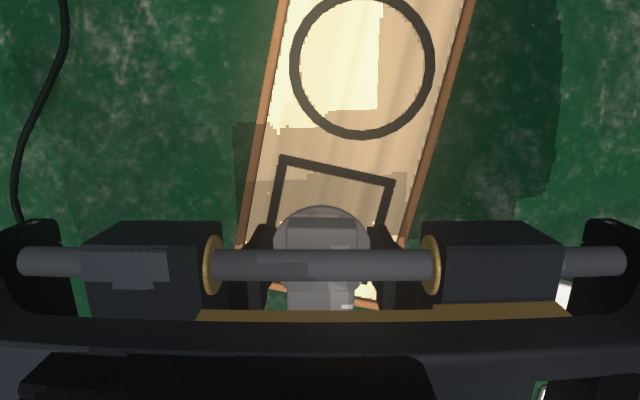

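The square nest's outer far corners are at (281,155) and (395,181). The large ring centre is at (362,66).

```bash
python3 - <<'E'
from h import *
c=load('w4.png')
a=pix(c,281,155,.008);b=pix(c,395,181,.008);l=pix(c,362,66,.008)
d=(b-a); print(np.linalg.norm(d)); d/=np.linalg.norm(d); n=np.array([-d[1],d[0],0]); n*=np.sign(n[0])
print('sq',(a+b)/2+n*.038,'lg',l)
E
```

```text
0.07382456955039128
sq [0.63569383 0.15301254 0.008     ] lg [0.537524   0.17464548 0.008     ]
```

Emit:
move_arm:
  targets:
    - [[-0.6,0.2,0],[0,0,0],30]
    - [[0,0,2],[0,0,0],30]
    - [[0,0,2],[0,0,0],30]
    - [[0,0,0.5],[0,0,0],30]
    - [[0,0,0],[0,0,0],30]
    - [[0,0,0],[0,0,0],30]

```text
time: 8.48
ee_pos: [0.6351, 0.1517, 0.0108]
eef_rot: [-0.0, 1.0, -0.0, -0.0]
ft_force: [-1.0, 0.2, -2.5]
width: 0.0458
grip_force: 40.0
```

Emit:
move_arm:
  targets:
    - [[0,0,0],[0,0,0],100]
    - [[0,0,0],[0,0,0],100]
    - [[0,0,0],[0,0,0],100]
    - [[0,0,0],[0,0,0],100]
    - [[0,0,-4],[0,0,0],100]
    - [[0,0,-5],[0,0,0],100]
    - [[0,0,-5],[0,0,0],100]
    - [[1.9,-5,0],[0,0,0],100]
    - [[1.9,-5,0],[0,0,0],100]
    - [[1.9,-5,0],[0,0,0],100]
    - [[1.9,-5,0],[0,0,0],100]
    - [[1.9,-5,0],[0,0,0],100]
    - [[1.9,-5,0],[0,0,0],100]
    - [[1.9,-5,0],[0,0,0],100]
    - [[1.9,-5,0],[0,0,0],100]
    - [[1.9,-5,0],[0,0,0],100]
    - [[1.9,-5,0],[0,0,0],100]
    - [[0,0,0],[0,0,0],100]
    - [[0,0,0],[0,0,0],100]

```text
time: 10.85
ee_pos: [0.4458, -0.3479, 0.1515]
eef_rot: [-0.0, 1.0, 0.0, 0.0]
ft_force: [-0.6, 0.5, 0.3]
width: 0.0869
grip_force: 0.0
```

```bash
python3 wr.py w5.png; python3 -c "
from h import *
snap('top','t5.png')"
```

```text
t 10.85 [ 0.4458 -0.3479  0.1515] w 0.0869 q [ 0.04  0.28  0.64  1.74 -0.18  1.17  2.31]
[[-1.0, -0.0, 0.0], [-0.0, 1.0, 0.0], [-0.0, 0.0, -1.0]]
[[-0.0, 0.969, 0.247, 0.378], [1.0, 0.0, 0.001, -0.347], [0.001, 0.247, -0.969, 0.314], [0.0, 0.0, 0.0, 1.0]]
```

View pics/w5.png

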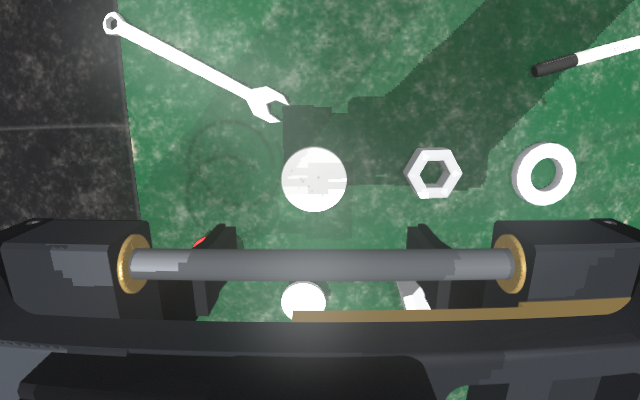

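The disc centre is at (314,180) and the flat anvil is partly visible around (303,300).

```bash
python3 - <<'E'
from h import *
c=load('w5.png')
print(pix(c,314,180,.011),pix(c,303,300,.018))
E
```

```text
[ 0.44149795 -0.35336348  0.011     ] [ 0.56004199 -0.36464555  0.018     ]
```

Emit:
move_arm:
  targets:
    - [[0.4,-0.5,0],[0,0,0],100]
    - [[0,0,4],[0,0,0],100]
    - [[0,0,4],[0,0,0],100]
    - [[0,0,4],[0,0,0],100]
    - [[0,0,2.5],[0,0,0],100]
    - [[0,0,0],[0,0,0],100]
    - [[0,0,0],[0,0,0],100]
    - [[0,0,0],[0,0,0],40]
    - [[0,0,0],[0,0,0],40]
    - [[0,0,0],[0,0,0],40]
    - [[0,0,0],[0,0,0],40]
    - [[0,0,0],[0,0,0],40]
  grip_force: 50

```text
time: 12.45
ee_pos: [0.4417, -0.3534, 0.0068]
eef_rot: [-0.0, 1.0, -0.0, 0.0]
ft_force: [-0.6, 0.0, 4.4]
width: 0.0578
grip_force: 50.0
```

Emit:
move_arm:
  targets:
    - [[0,0,-2],[0,0,0],40]
    - [[0,0,-4],[0,0,0],40]
    - [[0,0,-4],[0,0,0],40]
    - [[-0.9,4.8,0],[0,0,0],40]
    - [[-0.9,4.8,0],[0,0,0],40]
    - [[-0.9,4.8,0],[0,0,0],40]
    - [[-0.9,4.8,0],[0,0,0],40]
    - [[-0.9,4.8,0],[0,0,0],40]
    - [[-0.9,4.8,0],[0,0,0],40]
    - [[-0.9,4.8,0],[0,0,0],40]
    - [[-0.9,4.8,0],[0,0,0],40]
    - [[-0.9,4.8,0],[0,0,0],40]
    - [[-0.9,4.8,0],[0,0,0],40]
    - [[-0.9,4.8,0],[0,0,0],40]
    - [[0,0,0],[0,0,0],40]
    - [[0,0,0],[0,0,0],40]

```text
time: 14.45
ee_pos: [0.5404, 0.1739, 0.107]
eef_rot: [0.0, 1.0, -0.0, 0.0]
ft_force: [-0.4, -0.5, -1.9]
width: 0.0579
grip_force: 50.0
```

```bash
python3 wr.py w6.png
```

```text
t 14.45 [0.5404 0.1739 0.107 ] w 0.0579 q [-0.67  0.3   0.33  1.77 -0.11  1.08  1.26]
[[-1.0, 0.0, 0.0], [0.0, 1.0, -0.001], [-0.0, -0.001, -1.0]]
[[-0.0, 0.969, 0.247, 0.473], [1.0, 0.0, -0.0, 0.175], [-0.0, 0.247, -0.969, 0.269], [0.0, 0.0, 0.0, 1.0]]
```

View pics/w6.png

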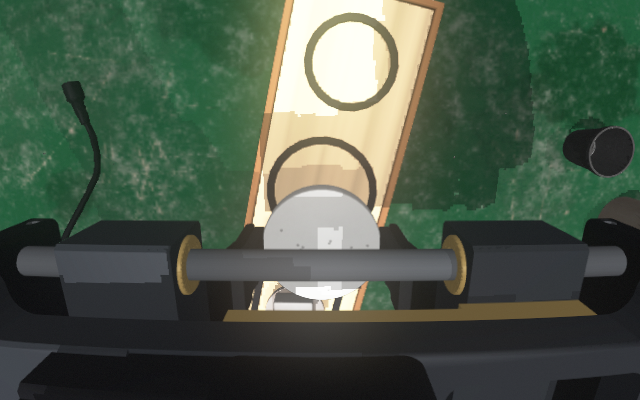

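The disc is held level over the large nest, and the small nest's centre shows at (351,61). Lowering it now.

Emit:
move_arm:
  targets:
    - [[0.3,0,0],[0,0,0],40]
    - [[0,0,4],[0,0,0],40]
    - [[0,0,4],[0,0,0],40]
    - [[0,0,1.5],[0,0,0],40]
    - [[0,0,0.1],[0,0,0],40]
    - [[0,0,0],[0,0,0],40]
    - [[0,0,0],[0,0,0],100]
    - [[0,0,0],[0,0,0],100]
    - [[0,0,0],[0,0,0],100]
    - [[0,0,0],[0,0,0],100]
    - [[0,0,-3],[0,0,0],100]
    - [[0,0,-5],[0,0,0],100]
    - [[0,0,-5],[0,0,0],100]
    - [[0,0,0],[0,0,0],100]

```text
time: 16.25
ee_pos: [0.5397, 0.1756, 0.1447]
eef_rot: [-0.0, 1.0, 0.002, 0.003]
ft_force: [0.2, 0.5, -1.3]
width: 0.087
grip_force: 0.0
```

```bash
python3 - <<'E'
from h import *
print('sm',pix(load('w6.png'),351,61,.008))
E
```

```text
sm [0.43894414 0.19645914 0.008     ]
```

Emit:
move_arm:
  targets:
    - [[-0.2,-4.9,0],[0,0,0],100]
    - [[-0.2,-4.9,0],[0,0,0],100]
    - [[-0.2,-4.9,0],[0,0,0],100]
    - [[-0.2,-4.9,0],[0,0,0],100]
    - [[-0.2,-4.9,0],[0,0,0],100]
    - [[-0.2,-4.9,0],[0,0,0],100]
    - [[-0.2,-4.9,0],[0,0,0],100]
    - [[-0.2,-4.9,0],[0,0,0],100]
    - [[-0.2,-4.9,0],[0,0,0],100]
    - [[-0.2,-4.9,0],[0,0,0],100]
    - [[-0.2,-4.9,0],[0,0,0],100]
    - [[0,0,0],[0,0,0],100]
    - [[0,0,0],[0,0,0],100]

```text
time: 17.88
ee_pos: [0.5594, -0.3635, 0.1393]
eef_rot: [-0.0, 1.0, 0.001, -0.001]
ft_force: [0.1, -0.9, -0.2]
width: 0.0873
grip_force: 0.0
```

```bash
python3 wr.py w7.png
```

```text
t 17.875 [ 0.5594 -0.3635  0.1393] w 0.0873 q [ 0.1   0.53  0.58  1.47 -0.3   1.24  2.28]
[[-1.0, -0.0, -0.001], [-0.0, 1.0, 0.001], [0.001, 0.001, -1.0]]
[[-0.0, 0.969, 0.246, 0.492], [1.0, 0.0, 0.002, -0.363], [0.002, 0.246, -0.969, 0.302], [0.0, 0.0, 0.0, 1.0]]
```

View pics/w7.png

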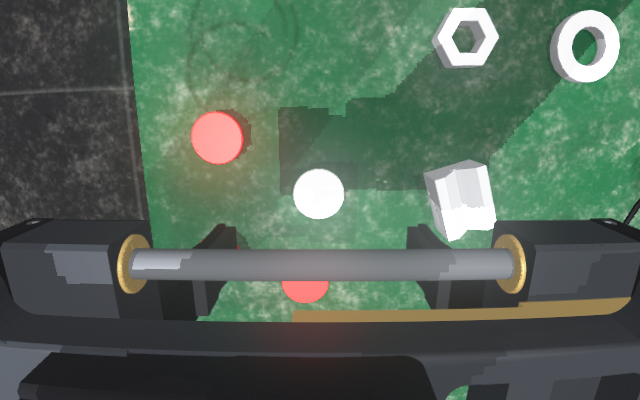

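The chromed flat anvil is at (319,194), centred between the fingers and clear of the vee block and the red pieces.

```bash
python3 - <<'E'
from h import *
print(pix(load('w7.png'),319,194,.018))
E
```

```text
[ 0.56318775 -0.36428507  0.018     ]
```

Emit:
move_arm:
  targets:
    - [[-0.4,-0.1,0],[0,0,0],100]
    - [[0,0,4],[0,0,0],100]
    - [[0,0,4],[0,0,0],100]
    - [[0,0,4],[0,0,0],100]
    - [[0,0,1.1],[0,0,0],100]
    - [[0,0,0],[0,0,0],100]
    - [[0,0,0],[0,0,0],100]
    - [[0,0,0],[0,0,0],30]
    - [[0,0,0],[0,0,0],30]
    - [[0,0,0],[0,0,0],30]
    - [[0,0,0],[0,0,0],30]
    - [[0,0,0],[0,0,0],30]
    - [[0,0,0],[0,0,0],30]
  grip_force: 30

```text
time: 19.55
ee_pos: [0.5635, -0.3652, 0.0094]
eef_rot: [-0.0, 1.0, 0.0, -0.0]
ft_force: [0.4, 0.5, 0.1]
width: 0.0418
grip_force: 30.0
```

Emit:
move_arm:
  targets:
    - [[0,0,-2],[0,0,0],30]
    - [[0,0,-4],[0,0,0],30]
    - [[0,0,-4],[0,0,0],30]
    - [[1,4.7,0],[0,0,0],30]
    - [[1,4.7,0],[0,0,0],30]
    - [[1,4.7,0],[0,0,0],30]
    - [[1,4.7,0],[0,0,0],30]
    - [[1,4.7,0],[0,0,0],30]
    - [[1,4.7,0],[0,0,0],30]
    - [[1,4.7,0],[0,0,0],30]
    - [[1,4.7,0],[0,0,0],30]
    - [[1,4.7,0],[0,0,0],30]
    - [[1,4.7,0],[0,0,0],30]
    - [[1,4.7,0],[0,0,0],30]
    - [[1,4.7,0],[0,0,0],30]
    - [[0,0,0],[0,0,0],30]
    - [[0,0,0],[0,0,0],30]

```text
time: 21.68
ee_pos: [0.4439, 0.1982, 0.1104]
eef_rot: [0.0, 1.0, 0.0, 0.0]
ft_force: [0.2, -1.2, -1.6]
width: 0.0416
grip_force: 30.0
```

```bash
python3 wr.py w8.png
```

```text
t 21.675 [0.4439 0.1982 0.1104] w 0.0416 q [-0.78  0.12  0.28  1.97 -0.04  1.05  1.09]
[[-1.0, 0.0, 0.001], [0.0, 1.0, 0.0], [-0.001, 0.0, -1.0]]
[[-0.0, 0.969, 0.248, 0.376], [1.0, -0.0, 0.001, 0.199], [0.001, 0.248, -0.969, 0.273], [0.0, 0.0, 0.0, 1.0]]
```

View pics/w8.png

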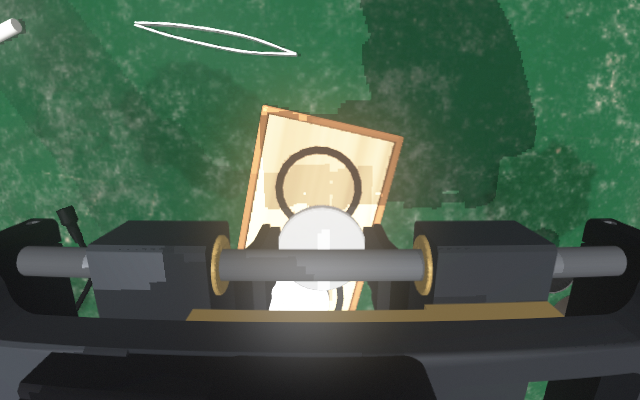

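The anvil hangs over the small nest, whose centre is about (319,190). Placing it with a trim of +0.4 cm and -0.2 cm.

Emit:
move_arm:
  targets:
    - [[0.4,-0.2,0],[0,0,0],30]
    - [[0,0,4],[0,0,0],30]
    - [[0,0,4],[0,0,0],30]
    - [[0,0,1.6],[0,0,0],30]
    - [[0,0,0.1],[0,0,0],30]
    - [[0,0,0],[0,0,0],30]
    - [[0,0,0],[0,0,0],100]
    - [[0,0,0],[0,0,0],100]
    - [[0,0,0],[0,0,0],100]
    - [[0,0,0],[0,0,0],100]
    - [[0,0,-4],[0,0,0],100]
    - [[0,0,-5],[0,0,0],100]
    - [[0,0,-5],[0,0,0],100]
    - [[0,-5,0],[0,0,0],100]
    - [[0,-5,0],[0,0,0],100]
    - [[0,-5,0],[0,0,0],100]
    - [[0,-5,0],[0,0,0],100]
    - [[0,-5,0],[0,0,0],100]
    - [[0,0,0],[0,0,0],100]
    - [[0,0,0],[0,0,0],100]

```text
time: 24.22
ee_pos: [0.4395, -0.0526, 0.1525]
eef_rot: [-0.0, 1.0, 0.0, -0.0]
ft_force: [0.6, 0.4, -0.8]
width: 0.0869
grip_force: 0.0
```

```bash
python3 st.py; python3 -c "
from h import *
c=snap('top','t9.png')
im=c['image']; a=cv2.resize(im[150:265,190:270],None,fx=5,fy=5,interpolation=cv2.INTER_CUBIC)
s=snap('scene','s9.png')['image'][180:300,150:280]
cv2.imwrite('pics/c9.png',np.hstack([a,cv2.resize(s,(390,575*1)) if 0 else cv2.copyMakeBorder(cv2.resize(s,(390,360)),0,215,0,0,0)]))"
```

```text
t 24.225 [ 0.4395 -0.0526  0.1525] w 0.0869 q [-0.53 -0.05  0.54  2.03  0.03  1.15  1.57]
[[-1.0, -0.0, -0.0], [-0.0, 1.0, 0.0], [0.0, 0.0, -1.0]]
```

View pics/c9.png

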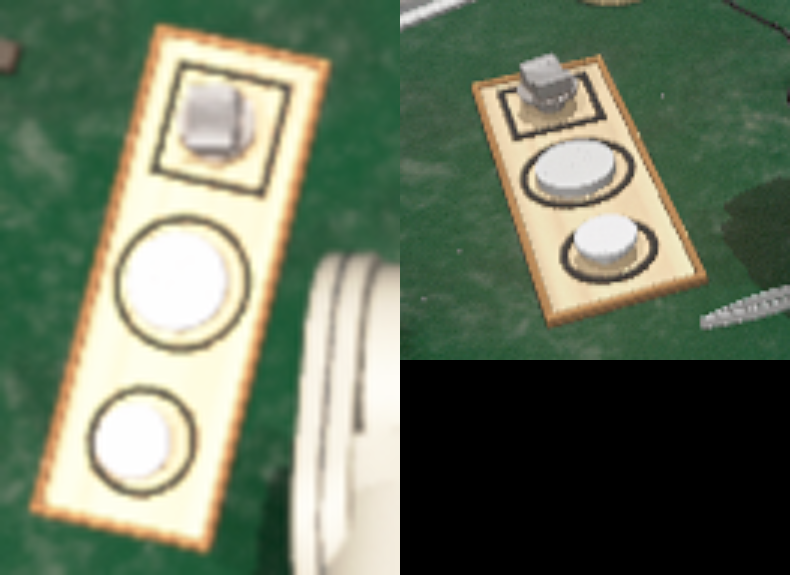

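All three fittings sit upright inside their nests. The offsets are only a few mm once parallax is allowed for, and the gripper is clear. Handing in.

```bash
python3 -c "
from bench import r
print(r.close_job())"
```

```text
the job is handed in; nothing more can be done
None
```

The flat anvil, vee anvil and test disc are each upright in their own nests, a few mm off centre in the last pictures. I did not touch the nut, ring or vee block, and I handed the job in at about 24 s; no verdict came back.

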